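# Unlock the reference-sample safe

### The job

Unlock the small grey safe on the desk: turn its dial left (counter-clockwise) to 10 without running past it and let it rest there a moment, then turn it right until you feel it come up firmly against the lock's inner stop, gently, without wrenching it against the stop. Then slide the bolt handle all the way towards the dial, let go, and leave the things standing around undisturbed.

Things in the scene. Friction and masses are not known exactly. Their poses are not given: they have to be found in the camera images.
- safe: grey painted steel box lying on the desk, fixed, 200 (x) x 300 (y) x 100 mm (z). Origin at the centre of its underside; z up, the top plate is at z = 100 mm. On the top plate: the dial with its axis at x = 0, y = +60 mm, and the bolt handle at x = 0, y = -110 mm (closed) to -75 mm (open)
- scale (a point): centre, on the top plate, of the flat unnumbered scale ring (radius 50 mm) around the dial; axes as the safe's. 40 divisions of 9 degrees: every 5th tick is longer, every 10th longest and thick. The double tick, on the safe's -x side, is 0 and the numbers grow counter-clockwise from above: 10 is at the -y side, nearest the bolt. The light index line on the dial points to the number
- dial (a joint): angle of the dial in rad, growing counter-clockwise from above (left): 0.1571 per division, 0 at the double tick, 1.571 at 10. It starts between 1 and 7, takes 0.1 N m to turn and stays where it is left. Running more than one division past 10 spoils the opening. The bolt can be slid only with the dial left at its stop (within 0.07 rad short of first touch); else it jams about 5 mm along
- dial_grip (a point): point on the dial's axis at gripping height, 28 mm above the safe's top plate. The grip is a fluted black round knob of diameter 38 mm, from 7 to 44 mm above the top plate, standing on a dark flange of diameter 62 mm, 2 to 7 mm above the plate. Its x axis turns with the dial (the index line points along its -x), z up
- stop: the lock's hidden inner stop, fixed inside the safe (its pose tells nothing of the dial angle); origin on the dial's axis, 62 mm above the desk. Turned right, the dial meets it at a reading from +0.2 to -0.7 rad, new each time, that can only be felt: beyond first touch the turning moment grows by 2 N m per rad (a stiff cushion). 0.08 to 0.22 N m beyond the dial's own friction is firm; over 0.27 wrenches it
- bolt (a joint): travel of the bolt in m, 0 closed, 0.035 fully open against its end; it slides along the safe's +y (towards the dial) with 4 N of friction and stays where it is left
- bolt_grip (a point): point in the bolt's steel handle at gripping height, 28 mm above the safe's top plate. The handle is an upright block 32 mm along the safe's x, 14 mm along its y, its top 42 mm above the top plate. Axes as the safe's
- bottle: bystander: drinks bottle, radius 32, 190 mm tall, standing on the desk to the robot's right; origin at the centre of its foot
- beaker: bystander: glass beaker, radius 42, 70 mm tall, standing on the desk to the robot's left; origin at the centre of its foot
- mouse: bystander: black computer mouse, 100 x 58 x 34 mm, on the desk to the robot's left; origin at the centre of its underside
- gauge_block: bystander: loose steel gauge block, 30 x 45 x 18 mm, lying on the safe's top plate near its far (+x) edge, about 105 mm from the dial's axis; origin at the centre of its underside

How it is judged:
By the outcome, as a careful person would: the job done as asked, in the order asked, and still so for the second after the job is handed in, with the robot touching nothing.
It also fails if it takes over 72 s, if anything falls off the work surface, if the arm or the gripper's body presses on something with over 40 N, if the wrist force passes 120 N, or if a joint passes its speed limit or range.

### The arm

A 6-joint arm with a two-finger parallel gripper is mounted at the origin on the work surface. World frame = base frame: x ahead of the robot, y to its left, z up, the work surface at z = 0. Lengths are in m, angles in rad, forces in N, time in s.
With the tool pointing down it reaches from about 0.35 to 1 m from the base axis. Payload 7.1 kg.
Tool frame: the origin (TCP) lies on the centre line of the jaws, within the pads' length; the fingertips stand ahead of it and the grasp point (between the pads) lies 5 mm behind it (bot.tcp_to_tips is the z of the fingertips in the tool frame, in m); z points along the fingers, y is the line along which they close (so a half turn about z gives the same grasp; the last joint's range is limited). The gripper opens to 85 mm and grips with 20 to 120 N. Pads are 22 mm wide; open, the fingers measure 114 mm over their backs; the gripper's body (76 mm by 85 mm) begins 54 mm behind the grasp point. The pads swing forward as they close: fully open they stand 13 mm farther back than shut.
Start: joints at [-1.146, 0.423, 1.63, -0, 1.089, -0.019], TCP at [0.268, -0.564, 0.245] pointing down, gripper open.
Joint ranges: [-3, 3], [-0.9, 2.11], [0.09, 2.58], [-1.31, 4.45], [0.11, 2.69], [-2.54, 2.54]. Speed limits (rad/s): [2.39, 2.39, 3.01, 3.14, 3.14, 3.14].

### API

Orientations are given as a rotation vector (axis times angle).
In Python, from rig import bot, eyes, nets gives the robot as it stands. The module is installed in compiled form; this text tells all that it offers.
- The arm moves only by the tool servo_tool, never from a script. Its argument "increments" is a list of rows, each a list of 7 numbers: the shift along the tool's x, y, z scaled (see below), then the turn, a rotation vector about the tool's x, y, z scaled (see below), then the gripper command: -1 is shut, 1 is fully open, values between are in proportion. A call has 1 to 20 rows; each row is the pose to reach, as a shift and turn from the pose commanded when the call began, along the tool's axes at that moment; what a row does not reach only later rows make up. The controller multiplies each number of a shift by 0.5 m and each number of a turn by 30 degrees. A row lasts 1/8 s, in which the tool goes at most 62.5 mm and 10.7 degrees, less where a joint would pass 70% of its speed; a pose out of reach is approached as far as the arm can. A call with a number of a shift or a turn outside -1 to 1 is refused whole. A call with a gripper value outside its range is refused whole. The fingers move at their own pace and stop on an object; the grip force is fixed at half the most. Time passes only in rows, so rows that repeat a pose let the fingers close. It gives the time, the measured TCP pose, the force, the opening and the grip force at its end, in the units of the state.
- bot.get_obs(): the state, without advancing time (a new reading comes with each control period).
- eyes.camera(name): name is "scene" or "top" or "wrist"; returns a dict with "image" (400x640x3 uint8, red, green, blue), "z_map" (400x640 float32, m along the optical axis (not along the pixel's ray), 0 where there is no reading), "fx", "fy", "cx", "cy" (pixels), "dist_coeffs" ([k1, k2, p1, p2, k3] as OpenCV has them; the pictures are not rectified), "eye" and "orientation" of the camera in the world; the wrist camera has in their place "T_tool_cam" (4x4, takes a point from camera to tool coordinates, whose origin is the TCP and whose axes are the flange's). Camera axes: x right, y down, z forward; pixel columns grow to the right and rows downward; lengths in m; the calibration is good to about 2 mm. A picture is of the moment at which its call begins: read the wrist's pose just before it.
- bot.job_done(): hands the job in; it is judged then, once.
Trained networks look in a picture, given as the dict that the camera call returned (one of the last four; its "shot" number tells which), for a name from the list of things; names that differ only in an ending like _2 or _b are one class to them, and where a whole thing is asked for, a point or a joint stands for the part that bears it (a point fixed in the world has none). Each returns a list of dicts, best first, with "conf" (0 to 1); they miss things now and then, are a little off and sometimes report something else, mostly with a low value. They report only what shows in the picture. A call takes as long as a camera call.
- nets.regions_of(picture, query): "mask" (400x640 bool, what is visible of it) and "uv" ([column, row] in pixels, amid what is visible of it).
- nets.place_of(picture, query): "uv" ([column, row] in pixels: a listed point, or the origin of a listed thing).
The state is a dict: "clock": time; "qpos": joint angles; "dq": joint speeds; "joint_torque": joint torques, N m; "eef_pos": TCP position; "tcp_rot": TCP orientation; "ft_force": force on the tool from outside, world axes, zero at the start; "moment": the same for the moment, N m; "grip_width": opening from 0.0 (shut) to 1.0 (fully open); "grip_force": force on a finger pad.
Only numpy, scipy, OpenCV 4.12 (cv2) and the standard library are available. Lean on these libraries where they do the work, as an engineer would, in place of code of your own. Each camera call takes 0.05 s, during which the arm holds its last target. There are 200 camera calls.

## Working session

There is one attempt and no reset: what is moved stays moved. The work goes in short steps, Python scripts to look and compute and a tool call to move; the robot and the scene stay as the last step left them, time stands still between calls to the robot, and variables do not carry over. Pictures are saved under pics/ and viewed, at most 10 in all, crops included, and the job is handed in when it is done.

Besides the shell and the picture viewer there is one more tool, called after ">>>" by a JSON object that holds its "name" and its "arguments", one argument or row to a line. servo_tool: Moves the arm, as the interface text tells. Its arguments: {"type":"object","properties":{"increments":{"type":"array","items":{"type":"array","items":{"type":"number","minimum":-1,"maximum":1}}}},"required":["increments"]}

```bash
mkdir -p pics
cat > h.py <<'E'
import numpy as np, cv2
from scipy.spatial.transform import Rotation as R
from rig import bot, eyes, nets
def rot(o):
    o=np.array(o,float)
    if o.shape==(3,3): return o
    return R.from_rotvec(o).as_matrix() if o.size==3 else R.from_quat(o).as_matrix()
def shot(name):
    s=bot.get_obs(); c=eyes.camera(name)
    if name=="wrist":
        T=np.eye(4);T[:3,:3]=rot(s["tcp_rot"]);T[:3,3]=s["eef_pos"]
        T=T@np.array(c["T_tool_cam"])
    else:
        T=np.eye(4);T[:3,:3]=rot(c["orientation"]);T[:3,3]=c["eye"]
    c["T"]=T; c["K"]=np.array([[c["fx"],0,c["cx"]],[0,c["fy"],c["cy"]],[0,0,1.]]); c["D"]=np.array(c["dist_coeffs"],float)
    return c
def ray(c,uv):
    p=cv2.undistortPoints(np.array(uv,float).reshape(-1,1,2),c["K"],c["D"]).reshape(-1,2)
    return np.c_[p,np.ones(len(p))]@c["T"][:3,:3].T
def on_z(c,uv,z):
    d=ray(c,uv); o=c["T"][:3,3]; return o+d*((z-o[2])/d[:,2])[:,None]
def proj(c,P):
    Ti=np.linalg.inv(c["T"]); q=np.atleast_2d(P)@Ti[:3,:3].T+Ti[:3,3]
    return cv2.projectPoints(q,np.zeros(3),np.zeros(3),c["K"],c["D"])[0].reshape(-1,2)
def save(c,fn,im=None): cv2.imwrite("pics/"+fn,cv2.cvtColor(c["image"] if im is None else im,cv2.COLOR_RGB2BGR))
E
python3 - <<'E'
from h import *
np.set_printoptions(precision=4,suppress=True)
s=bot.get_obs(); print(s, bot.tcp_to_tips)
for n in ["top","scene"]:
    c=shot(n); save(c,n+"1.png"); print(n,c["T"],c["fx"],c["dist_coeffs"],c["orientation"])
    for q,z in [("safe",0),("scale",.1),("dial_grip",.128),("bolt_grip",.128),("bottle",0),("beaker",0),("mouse",0),("gauge_block",.1)]:
        r=nets.place_of(c,q)
        for k in r[:2]: print(q,round(k["conf"],2),k["uv"],on_z(c,k["uv"],z)[0])
E
```

```text
{'clock': 0.0, 'qpos': array([-1.146 ,  0.4239,  1.6307,  0.    ,  1.0886, -0.019 ]), 'dq': array([-0.0006, -0.002 ,  0.0011, -0.0021,  0.0017, -0.0014]), 'joint_torque': array([  0.0006, -55.7381, -28.1736,   0.0001,   0.0074,  -0.    ]), 'eef_pos': array([ 0.2682, -0.5639,  0.2445]), 'tcp_rot': array([-3.0631, -0.691 ,  0.0004]), 'ft_force': array([ 0.6069,  0.1071, -0.2124]), 'moment': array([ 0.0005, -0.0057, -0.0144]), 'grip_force': 0.0, 'grip_width': 1.0019572196889501} 0.014
top [[ 0.0232 -0.9922  0.1226  0.4194]
 [-0.9993 -0.0265 -0.0258  0.0122]
 [ 0.0288 -0.122  -0.9921  1.2373]
 [ 0.      0.      0.      1.    ]] 463.7721973894668 [-0.12  0.    0.    0.    0.  ] [-2.1977  2.1436 -0.1631]
safe 0.92 [351.1, 195.4] [ 0.5779 -0.1068  0.    ]
scale 0.57 [332.9, 187.0] [ 0.5849 -0.0516  0.1   ]
dial_grip 0.94 [333.1, 187.9] [ 0.5786 -0.0506  0.128 ]
bolt_grip 0.56 [401.2, 165.2] [ 0.6395 -0.217   0.128 ]
bottle 0.62 [463.5, 243.9] [ 0.4534 -0.4158  0.    ]
bottle 0.38 [172.6, 260.4] [0.3911 0.365  0.    ]
beaker 0.76 [161.4, 172.5] [0.6269 0.4098 0.    ]
mouse 0.62 [171.0, 260.5] [0.3907 0.3693 0.    ]
gauge_block 0.66 [355.9, 151.9] [ 0.6755 -0.1078  0.1   ]
gauge_block 0.35 [333.9, 188.5] [ 0.5812 -0.0542  0.1   ]
scene [[ 0.8699  0.323  -0.3727  1.0493]
 [ 0.4932 -0.5758  0.6521 -0.8784]
 [-0.0039 -0.7511 -0.6602  0.9987]
 [ 0.      0.      0.      1.    ]] 487.52843383150554 [-0.0315  0.      0.      0.      0.    ] [-2.2311 -0.5863  0.2705]
safe 0.59 [312.3, 260.5] [ 0.5984 -0.1133 -0.    ]
scale 0.85 [317.8, 217.1] [ 0.5792 -0.0483  0.1   ]
dial_grip 0.75 [319.3, 212.3] [ 0.5882 -0.0562  0.128 ]
bolt_grip 0.65 [301.5, 256.5] [ 0.6273 -0.213   0.128 ]
bottle 0.89 [199.3, 321.1] [ 0.4568 -0.418  -0.    ]
beaker 0.62 [398.9, 160.4] [0.63   0.4261 0.    ]
mouse 0.91 [327.8, 152.2] [0.395  0.3492 0.    ]
gauge_block 0.75 [339.2, 245.8] [ 0.6782 -0.1139  0.1   ]
```

Run:
```python
import cv2
a=cv2.imread("pics/top1.png")[100:290,250:480]
cv2.imwrite("pics/top1c.png",cv2.resize(a,None,fx=3,fy=3,interpolation=cv2.INTER_CUBIC)[:600])
```

```text
(no output)
```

View pics/top1c.png

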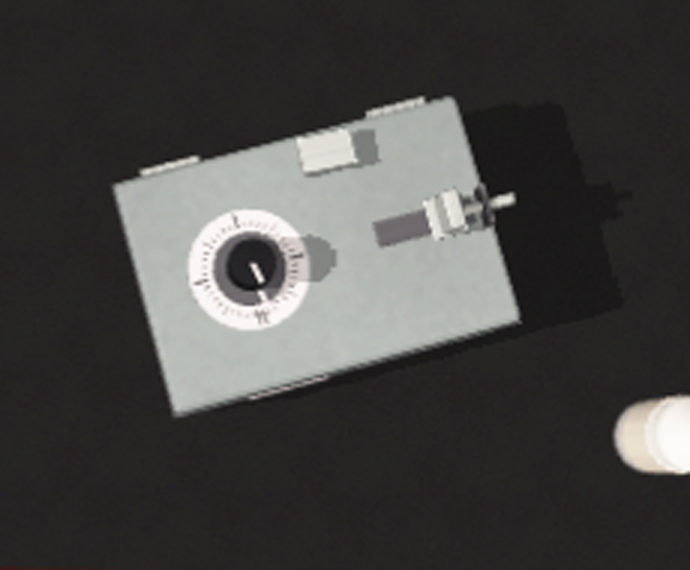

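>>> {"name": "servo_tool", "arguments": {
  "increments": [
    [0, 0, -0.1, 0, 0, 0, 1],
    [0.05, -0.02, -0.15, 0, 0, 0, 1],
    [0.15, -0.1, -0.15, 0, 0, -0.1, 1],
    [0.25, -0.16, -0.15, 0, 0, -0.2, 1],
    [0.35, -0.23, -0.15, 0, 0, -0.3, 1],
    [0.45, -0.3, -0.15, 0, 0, -0.4, 1],
    [0.55, -0.36, -0.15, 0, 0, -0.5, 1],
    [0.65, -0.43, -0.15, 0, 0, -0.6, 1],
    [0.75, -0.49, -0.15, 0, 0, -0.667, 1],
    [0.85, -0.56, -0.15, 0, 0, -0.667, 1],
    [0.93, -0.61, -0.15, 0, 0, -0.667, 1],
    [0.98, -0.645, -0.15, 0, 0, -0.667, 1],
    [1.0, -0.655, -0.15, 0, 0, -0.667, 1],
    [1.0, -0.655, -0.15, 0, 0, -0.667, 1],
    [1.0, -0.655, -0.15, 0, 0, -0.667, 1],
    [1.0, -0.655, -0.15, 0, 0, -0.667, 1]
  ]
}}

```text
clock: 2.9
eef_pos: [0.5789, -0.0549, 0.3204]
tcp_rot: [2.899, 1.211, -0.0]
ft_force: [-0.2, -0.6, 0.8]
grip_width: 1.0
grip_force: 0.0
```

Run:
```python
from h import *
np.set_printoptions(precision=4,suppress=True)
s=bot.get_obs(); print(s["clock"],s["eef_pos"],s["tcp_rot"],s["qpos"],s["moment"])
c=shot("wrist"); save(c,"w1.png"); print(np.array(c["T_tool_cam"]),c["fx"])
for q,z in [("scale",.1),("dial_grip",.128),("bolt_grip",.128),("gauge_block",.1)]:
    for k in nets.place_of(c,q)[:2]: print(q,round(k["conf"],2),k["uv"],on_z(c,k["uv"],z)[0])
```

```text
2.9 [ 0.5789 -0.0549  0.3204] [ 2.8986  1.2113 -0.0001] [-0.115   0.2814  1.6555 -0.0001  1.2047  0.6641] [ 0.0751 -0.0062 -0.0626]
[[-0.0003 -0.9588 -0.2842  0.0712]
 [ 1.     -0.0002 -0.0007 -0.0004]
 [ 0.0006 -0.2842  0.9588 -0.1289]
 [ 0.      0.      0.      1.    ]] 283.0992145922798
scale 0.55 [318.5, 168.8] [ 0.5773 -0.0509  0.1   ]
dial_grip 0.83 [317.1, 169.7] [ 0.5795 -0.0468  0.128 ]
dial_grip 0.2 [352.5, 172.6] [ 0.6062 -0.078   0.128 ]
bolt_grip 0.67 [441.5, 239.2] [ 0.6274 -0.2173  0.128 ]
gauge_block 0.59 [412.7, 148.8] [ 0.6771 -0.1145  0.1   ]
```

View pics/w1.png

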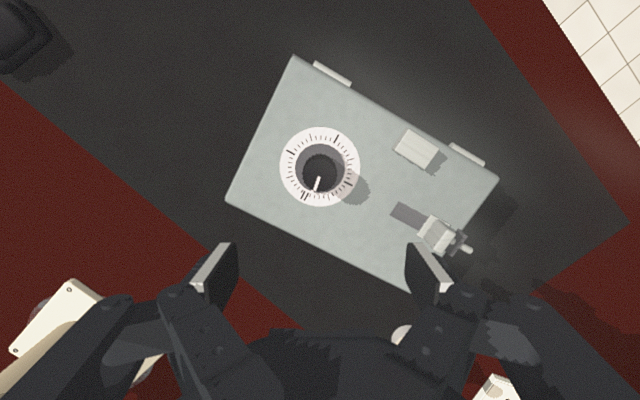

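>>> {"name": "servo_tool", "arguments": {
  "increments": [
    [0.01, -0.007, 0.08, 0, 0, 0, 1],
    [0.01, -0.007, 0.16, 0, 0, 0, 1],
    [0.01, -0.007, 0.22, 0, 0, 0, 1],
    [0.01, -0.007, 0.22, 0, 0, 0, 1],
    [0.01, -0.007, 0.22, 0, 0, 0, 1]
  ]
}}

```text
clock: 3.78
eef_pos: [0.5811, -0.0481, 0.2115]
tcp_rot: [2.897, 1.213, 0.002]
ft_force: [-0.3, -0.7, 1.2]
grip_width: 0.999
grip_force: 0.0
```

```bash
cat >> h.py <<'E'
def ortho(c,cx,cy,z,half=0.065,n=520):
    # world-aligned ortho: col -> world +x, row -> world -y
    g=(np.arange(n)+.5)/n*2*half-half
    X,Y=np.meshgrid(cx+g,cy-g)
    uv=proj(c,np.c_[X.ravel(),Y.ravel(),np.full(X.size,z)]).astype(np.float32).reshape(n,n,2)
    return cv2.remap(c["image"],uv[...,0],uv[...,1],cv2.INTER_CUBIC)
E
python3 - <<'E'
from h import *
np.set_printoptions(precision=4,suppress=True)
s=bot.get_obs(); print(s["clock"],s["eef_pos"],s["tcp_rot"],s["moment"])
c=shot("wrist"); save(c,"w2.png")
for q,z in [("scale",.1),("dial_grip",.128),("bolt_grip",.128)]:
    for k in nets.place_of(c,q)[:2]: print(q,round(k["conf"],2),k["uv"],on_z(c,k["uv"],z)[0])
x0,y0=.579,-.049
a=ortho(c,x0,y0,.1); b=ortho(c,x0,y0,.144)
g=cv2.cvtColor(a,cv2.COLOR_RGB2GRAY)
m=(g>205).astype(np.uint8); m=cv2.morphologyEx(m,cv2.MORPH_CLOSE,np.ones((15,15)))
cs,_=cv2.findContours(m,cv2.RETR_EXTERNAL,cv2.CHAIN_APPROX_NONE)
k=max(cs,key=cv2.contourArea); e=cv2.fitEllipse(cv2.convexHull(k)); s=.13/520
print("ring",e, x0+(e[0][0]-260)*s, y0-(e[0][1]-260)*s, "radii",e[1][0]*s/2,e[1][1]*s/2)
cv2.imwrite("pics/o2.png",cv2.cvtColor(np.hstack([a,b])[:, :],cv2.COLOR_RGB2BGR))
im=cv2.imread("pics/o2.png"); cv2.imwrite("pics/o2.png",cv2.resize(im,(800,400)))
E
```

```text
3.775 [ 0.5811 -0.0481  0.2115] [2.8972 1.2129 0.0021] [-0.0105  0.0436  0.0366]
scale 0.84 [321.8, 198.2] [ 0.5791 -0.0503  0.1   ]
dial_grip 0.8 [320.6, 206.2] [ 0.5798 -0.0482  0.128 ]
bolt_grip 0.85 [491.7, 297.4] [ 0.6273 -0.2134  0.128 ]
bolt_grip 0.62 [367.0, 197.6] [ 0.6107 -0.0687  0.128 ]Traceback (most recent call last):
  File "<stdin>", line 12, in <module>
cv2.error: OpenCV(4.12.0) /io/opencv/modules/imgproc/src/shapedescr.cpp:361: error: (-201:Incorrect size of input array) There should be at least 5 points to fit the ellipse in function 'fitEllipseNoDirect'
```

View pics/w2.png

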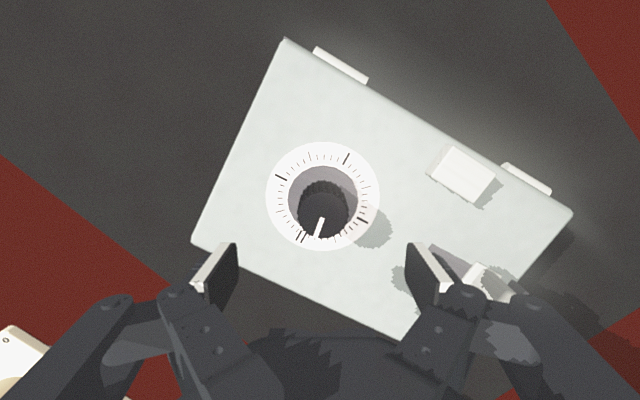

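Run:
```python
from h import *
np.set_printoptions(precision=4,suppress=True)
c=shot("wrist")
x0,y0=.579,-.049
a=ortho(c,x0,y0,.1); b=ortho(c,x0,y0,.144)
g=cv2.cvtColor(a,cv2.COLOR_RGB2GRAY)
print(g[260,460:500:4], g[30:80:5,260])
m=(cv2.GaussianBlur(g,(5,5),0)>241).astype(np.uint8); m=cv2.morphologyEx(m,cv2.MORPH_OPEN,np.ones((5,5)))
cs,_=cv2.findContours(m,cv2.RETR_EXTERNAL,cv2.CHAIN_APPROX_NONE)
k=max(cs,key=cv2.contourArea); e=cv2.fitEllipse(cv2.convexHull(k)); s=.13/520
print("ring",e, x0+(e[0][0]-260)*s, y0-(e[0][1]-260)*s, "radii",e[1][0]*s/2,e[1][1]*s/2)
cv2.imwrite("pics/o2.png",cv2.resize(cv2.cvtColor(np.hstack([a,b]),cv2.COLOR_RGB2BGR),(800,400)))
```

```text
[246 234 235 234 233 234 232 233 234 232] [230 230 230 229 230 231 231 240 248 247]
ring ((259.12115478515625, 267.6351623535156), (405.5994873046875, 405.8671569824219), 73.3855209350586) 0.5787802886962891 -0.05090879058837891 radii 0.05069993591308594 0.050733394622802734
```

View pics/o2.png

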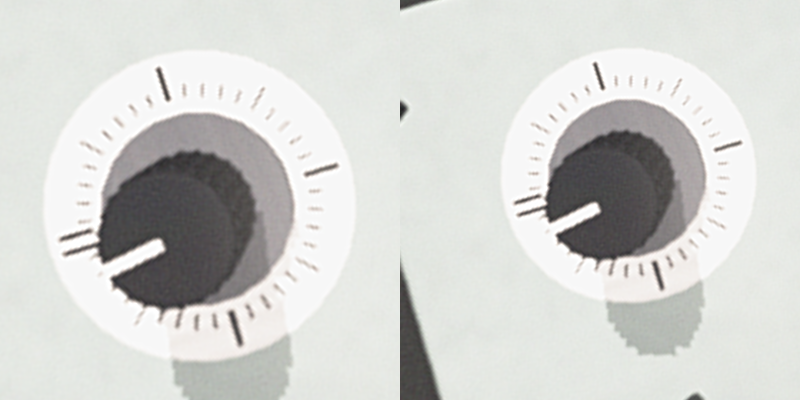

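```bash
cat >> h.py <<'E'
def line_ang(c,cx,cy,z=.144,thr=150,rad=.0165):
    im=cv2.cvtColor(ortho(c,cx,cy,z,.03,480),cv2.COLOR_RGB2GRAY)
    yy,xx=np.mgrid[:480,:480]-239.5
    m=((np.hypot(xx,yy)<rad/.06*480)&(im>thr)).astype(np.uint8)
    n,l,st,ce=cv2.connectedComponentsWithStats(m)
    k=1+np.argmax(st[1:,4]); p=np.argwhere(l==k)[:,::-1].astype(np.float32)
    vx,vy,x,y=cv2.fitLine(p,cv2.DIST_L2,0,.01,.01).ravel()
    v=np.array([vx,-vy]); 
    if v@[x-239.5,239.5-y]<0: v=-v
    return np.degrees(np.arctan2(v[1],v[0]))%360,len(p),(x-239.5)/8,(239.5-y)/8
E
python3 - <<'E'
from h import *
c=shot("wrist"); cx,cy=.5788,-.0512
print(line_ang(c,cx,cy))
# tick yaw: polar profile
a=cv2.cvtColor(ortho(c,cx,cy,.1),cv2.COLOR_RGB2GRAY)
th=np.radians(np.arange(0,360,.1)); r=np.arange(.040,.0455,.0005)
u=(260+np.outer(r,np.cos(th))/.13*520).astype(np.float32); v=(260-np.outer(r,np.sin(th))/.13*520).astype(np.float32)
P=cv2.remap(a,u,v,cv2.INTER_LINEAR).mean(0); d=np.convolve(255-P,np.ones(9)/9,'same'); 
for q in (106.9,286.9,16.9,196.9):
    i=(np.arange(int(q*10)-60,int(q*10)+60))%3600; w=np.clip(d[i]-np.median(d)-10,0,None); print(q,(w@(np.arange(len(i))-60+int(q*10)))/w.sum()/10)
E
```

```text
(np.float32(206.49913), 4309, np.float32(-7.5660973), np.float32(-3.5439034))
106.9 106.61962285929921
286.9 286.6047699791203
16.9 16.93233072822224
196.9 196.2687041608529
```

>>> {"name": "servo_tool", "arguments": {
  "increments": [
    [-0.007, 0.001, 0.06, 0, 0, 0, 1],
    [-0.007, 0.001, 0.11, 0, 0, 0, 1],
    [-0.007, 0.001, 0.15, 0, 0, 0, 1],
    [-0.007, 0.001, 0.17, 0, 0, 0, 1],
    [-0.007, 0.001, 0.17, 0, 0, 0, 1],
    [-0.007, 0.001, 0.17, 0, 0, 0, 1]
  ]
}}

```text
clock: 4.82
eef_pos: [0.5788, -0.0509, 0.1262]
tcp_rot: [2.897, 1.213, 0.002]
ft_force: [0.1, -0.2, 0.2]
grip_width: 0.998
grip_force: 0.0
```

>>> {"name": "servo_tool", "arguments": {
  "increments": [
    [0, 0, 0, 0, 0, 0, -1],
    [0, 0, 0, 0, 0, 0, -1],
    [0, 0, 0, 0, 0, 0, -1],
    [0, 0, 0, 0, 0, 0, -1],
    [0, 0, 0, 0, 0, 0, -1],
    [0, 0, 0, 0, 0, 0, -1],
    [0, 0, 0, 0, 0, 0, -1],
    [0, 0, 0, 0, 0, 0, -1]
  ]
}}

```text
clock: 5.82
eef_pos: [0.5792, -0.0515, 0.1262]
tcp_rot: [2.896, 1.213, 0.003]
ft_force: [0.6, -3.8, 5.1]
grip_width: 0.428
grip_force: 59.8
```

Run:
```python
from h import *
np.set_printoptions(precision=4,suppress=True)
s=bot.get_obs(); print(s)
c=shot("wrist"); save(c,"w3.png"); print(line_ang(c,.5788,-.0512))
```

```text
{'clock': 5.825, 'qpos': array([-0.1087,  0.5197,  1.8035, -0.001 ,  0.8161,  0.6696]), 'dq': array([ 0.0012,  0.0014,  0.0009, -0.    , -0.0002,  0.0007]), 'joint_torque': array([  2.5602, -51.3213, -19.1856,   0.8856,   0.2511,  -0.0009]), 'eef_pos': array([ 0.5792, -0.0515,  0.1262]), 'tcp_rot': array([2.8962, 1.2128, 0.0026]), 'ft_force': array([ 0.5734, -3.7958,  5.0791]), 'moment': array([-0.6853, -0.032 , -0.0501]), 'grip_force': 59.75373029708862, 'grip_width': 0.427624717255002}
(np.float32(206.79597), 3433, np.float32(-7.5861683), np.float32(-3.738514))
```

View pics/w3.png

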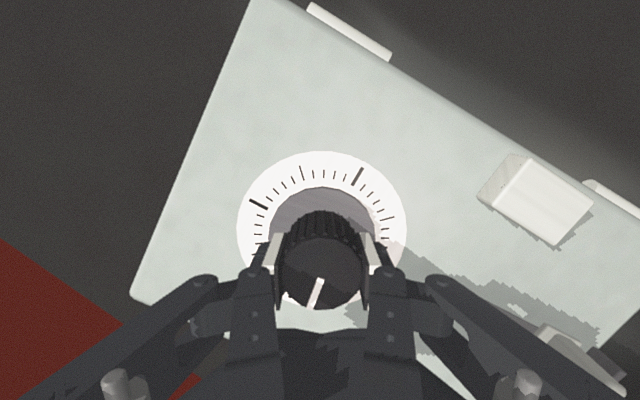

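>>> {"name": "servo_tool", "arguments": {
  "increments": [
    [0, 0, 0, 0, 0, -0.1, -1],
    [0, 0, 0, 0, 0, -0.25, -1],
    [0, 0, 0, 0, 0, -0.4, -1],
    [0, 0, 0, 0, 0, -0.55, -1],
    [0, 0, 0, 0, 0, -0.7, -1],
    [0, 0, 0, 0, 0, -0.85, -1],
    [0, 0, 0, 0, 0, -1, -1],
    [0, 0, 0, 0, 0, -1, -1],
    [0, 0, 0, 0, 0, -1, -1]
  ]
}}

```text
clock: 7.0
eef_pos: [0.5799, -0.0519, 0.1262]
tcp_rot: [2.482, 1.92, 0.003]
ft_force: [3.8, -6.4, 3.5]
grip_width: 0.425
grip_force: 59.6
```

```bash
cat > st.py <<'E'
from h import *
np.set_printoptions(precision=4,suppress=True)
s=bot.get_obs(); M=rot(s["tcp_rot"])
print(s["clock"],s["eef_pos"],"phi",np.degrees(np.arctan2(M[1,0],M[0,0])),"tilt",M[:2,2],"q6",s["qpos"][5],"F",s["ft_force"],"M",s["moment"],s["grip_width"],s["grip_force"])
c=shot("wrist"); print("index",line_ang(c,.5788,-.0512))
E
python3 st.py
```

```text
7.0 [ 0.5799 -0.0519  0.1262] phi 75.45885362016863 tilt [ 0.0037 -0.0016] q6 0.1458465975484063 F [ 3.8376 -6.3957  3.5048] M [-0.9462 -0.3509  0.0985] 0.42490284107167947 59.64169979095459
index (np.float32(236.72533), 3719, np.float32(-4.3494053), np.float32(-7.180912))
```

>>> {"name": "servo_tool", "arguments": {
  "increments": [
    [0, 0, 0, 0, 0, -0.1, -1],
    [0, 0, 0, 0, 0, -0.25, -1],
    [0, 0, 0, 0, 0, -0.4, -1],
    [0, 0, 0, 0, 0, -0.55, -1],
    [0, 0, 0, 0, 0, -0.7, -1],
    [0, 0, 0, 0, 0, -0.85, -1],
    [0, 0, 0, 0, 0, -1, -1],
    [0, 0, 0, 0, 0, -1, -1],
    [0, 0, 0, 0, 0, -1, -1]
  ]
}}

```text
clock: 8.18
eef_pos: [0.5808, -0.0519, 0.1262]
tcp_rot: [1.899, 2.496, 0.003]
ft_force: [5.9, -5.7, 0.9]
grip_width: 0.428
grip_force: 59.8
```

```bash
python3 st.py
```

```text
8.175 [ 0.5808 -0.0519  0.1262] phi 105.45839109000615 tilt [ 0.0055 -0.0017] q6 -0.37775353752393037 F [ 5.9322 -5.7064  0.8862] M [-0.993  -0.7827  0.0696] 0.42817633140555816 59.79940116405487
index (np.float32(266.40488), 3651, np.float32(0.1641159), np.float32(-8.517857))
```

>>> {"name": "servo_tool", "arguments": {
  "increments": [
    [0, 0, 0, 0, 0, -0.1, -1],
    [0, 0, 0, 0, 0, -0.25, -1],
    [0, 0, 0, 0, 0, -0.4, -1],
    [0, 0, 0, 0, 0, -0.52, -1],
    [0, 0, 0, 0, 0, -0.61, -1],
    [0, 0, 0, 0, 0, -0.667, -1],
    [0, 0, 0, 0, 0, -0.667, -1],
    [0, 0, 0, 0, 0, -0.667, -1],
    [0, 0, 0, 0, 0, -0.667, -1]
  ]
}}

```text
clock: 9.35
eef_pos: [0.5813, -0.0516, 0.1263]
tcp_rot: [1.436, 2.787, 0.003]
ft_force: [8.0, -5.5, -1.2]
grip_width: 0.428
grip_force: 60.0
```

```bash
python3 st.py
python3 - <<'E'
from h import *
c=shot("wrist"); save(c,"w4.png")
E
```

```text
9.35 [ 0.5813 -0.0516  0.1263] phi 125.46823110357971 tilt [ 0.0066 -0.0014] q6 -0.7270030400810064 F [ 8.0153 -5.484  -1.2412] M [-0.8252 -1.0573  0.0979] 0.4277166545506274 59.97813820838928
index (np.float32(286.41168), 3644, np.float32(3.2269478), np.float32(-7.9646683))
```

View pics/w4.png

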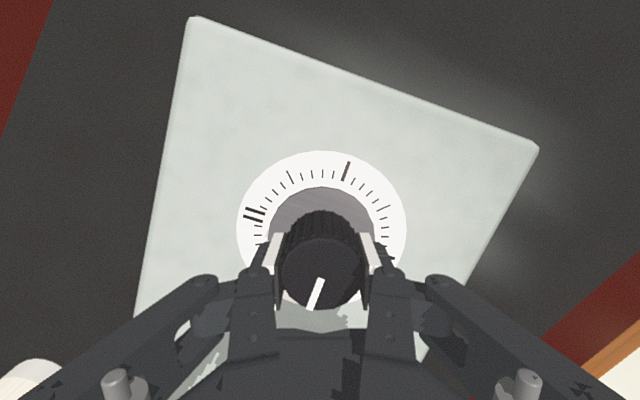

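>>> {"name": "servo_tool", "arguments": {
  "increments": [
    [0, 0, 0, 0, 0, 0, -1],
    [0, 0, 0, 0, 0, 0, -1],
    [0, 0, 0, 0, 0, 0, -1],
    [0, 0, 0, 0, 0, 0, -1],
    [0, 0, 0, 0, 0, 0, -1],
    [0, 0, 0, 0, 0, 0, -1],
    [0, 0, 0, 0, 0, 0, -1],
    [0, 0, 0, 0, 0, 0, -1],
    [0, 0, 0, 0, 0, 0.1, -1],
    [0, 0, 0, 0, 0, 0.25, -1],
    [0, 0, 0, 0, 0, 0.4, -1],
    [0, 0, 0, 0, 0, 0.55, -1],
    [0, 0, 0, 0, 0, 0.7, -1],
    [0, 0, 0, 0, 0, 0.85, -1],
    [0, 0, 0, 0, 0, 1, -1],
    [0, 0, 0, 0, 0, 1, -1],
    [0, 0, 0, 0, 0, 1, -1]
  ]
}}

```text
clock: 11.58
eef_pos: [0.5805, -0.0519, 0.1263]
tcp_rot: [2.11, 2.321, 0.003]
ft_force: [6.6, -6.4, 1.8]
grip_width: 0.43
grip_force: 60.2
```

```bash
cat > mz.py <<'E'
from h import *
np.set_printoptions(precision=4,suppress=True)
s=bot.get_obs(); M=rot(s["tcp_rot"])
print(s["clock"],s["eef_pos"],"phi",np.degrees(np.arctan2(M[1,0],M[0,0])),"q6",s["qpos"][5],"F",s["ft_force"],"M",s["moment"])
z=[];t=[]
for i in range(5):
    c=shot("wrist"); s=bot.get_obs(); z.append([s["moment"]@rot(s["tcp_rot"])[:,2],s["joint_torque"][5],s["moment"][2]])
print(np.array(z)[:,0],"mean",np.mean(z,0),"index",line_ang(c,.5788,-.0512)[0])
E
python3 mz.py
```

```text
11.575 [ 0.5805 -0.0519  0.1263] phi 95.43925961450498 q6 -0.20303238176903055 F [ 6.5874 -6.4254  1.7733] M [-1.0345 -0.5926 -0.0834]
[0.1485 0.0531 0.0677 0.0414 0.0912] mean [ 0.0804 -0.1079 -0.0845] index 256.31378
```

>>> {"name": "servo_tool", "arguments": {
  "increments": [
    [0, 0, 0, 0, 0, 0.1, -1],
    [0, 0, 0, 0, 0, 0.25, -1],
    [0, 0, 0, 0, 0, 0.4, -1],
    [0, 0, 0, 0, 0, 0.55, -1],
    [0, 0, 0, 0, 0, 0.7, -1],
    [0, 0, 0, 0, 0, 0.85, -1],
    [0, 0, 0, 0, 0, 1, -1],
    [0, 0, 0, 0, 0, 1, -1]
  ]
}}

```text
clock: 12.82
eef_pos: [0.5797, -0.0518, 0.1262]
tcp_rot: [2.641, 1.696, 0.003]
ft_force: [2.6, -6.6, 3.8]
grip_width: 0.427
grip_force: 60.5
```

>>> {"name": "servo_tool", "arguments": {
  "increments": [
    [0, 0, 0, 0, 0, 0.08, -1],
    [0, 0, 0, 0, 0, 0.18, -1],
    [0, 0, 0, 0, 0, 0.28, -1],
    [0, 0, 0, 0, 0, 0.38, -1],
    [0, 0, 0, 0, 0, 0.45, -1],
    [0, 0, 0, 0, 0, 0.5, -1],
    [0, 0, 0, 0, 0, 0.5, -1],
    [0, 0, 0, 0, 0, 0.5, -1]
  ]
}}

```text
clock: 13.82
eef_pos: [0.5793, -0.0515, 0.1262]
tcp_rot: [2.84, 1.338, 0.003]
ft_force: [1.4, -5.6, 5.9]
grip_width: 0.431
grip_force: 60.6
```

```bash
sed -i 's/print(np.array(z)\[:,0\]/print(np.array(z)[:,:2].T/' mz.py; python3 mz.py
```

```text
13.825 [ 0.5793 -0.0515  0.1262] phi 50.43690288240003 q6 0.582362276066448 F [ 1.441  -5.6218  5.8784] M [-0.7641 -0.0678 -0.0671]
[[ 0.0897  0.1184  0.1151  0.1044  0.0898]
 [-0.1055 -0.1053 -0.1051 -0.1052 -0.1051]] mean [ 0.1035 -0.1053 -0.1052] index 211.59367
```

>>> {"name": "servo_tool", "arguments": {
  "increments": [
    [0, 0, 0, 0, 0, 0.05, -1],
    [0, 0, 0, 0, 0, 0.1, -1],
    [0, 0, 0, 0, 0, 0.15, -1],
    [0, 0, 0, 0, 0, 0.15, -1]
  ]
}}

```text
clock: 14.58
eef_pos: [0.5792, -0.0515, 0.1262]
tcp_rot: [2.891, 1.225, 0.003]
ft_force: [0.0, -5.2, 5.9]
grip_width: 0.428
grip_force: 60.7
```

```bash
cat > q.py <<'E'
from rig import bot
s=bot.get_obs(); print(s["clock"],s["qpos"][5],s["joint_torque"][5],s["moment"])
E
python3 q.py
```

```text
14.575 0.6611021789744382 -0.013970542349852622 [-0.7192781  -0.03484512 -0.09967194]
```

```bash
python3 mz.py
```

```text
14.575 [ 0.5792 -0.0515  0.1262] phi 45.92559635887218 q6 0.6611021789744382 F [ 0.0179 -5.1555  5.9188] M [-0.7193 -0.0348 -0.0997]
[[ 0.0594  0.1021  0.1956  0.1273  0.0991]
 [-0.0833 -0.1013 -0.1049 -0.1051 -0.1049]] mean [ 0.1167 -0.0999 -0.1182] index 207.21674
```

>>> {"name": "servo_tool", "arguments": {
  "increments": [
    [0, 0, 0, 0, 0, 0.05, -1],
    [0, 0, 0, 0, 0, 0.1, -1],
    [0, 0, 0, 0, 0, 0.15, -1],
    [0, 0, 0, 0, 0, 0.15, -1],
    [0, 0, 0, 0, 0, 0.15, -1],
    [0, 0, 0, 0, 0, 0.15, -1]
  ]
}}

```text
clock: 15.58
eef_pos: [0.5791, -0.0514, 0.1262]
tcp_rot: [2.937, 1.111, 0.003]
ft_force: [0.2, -3.7, 6.0]
grip_width: 0.426
grip_force: 60.7
```

```bash
python3 q.py
```

```text
15.575 0.7394149771733706 -0.10434398660436273 [-0.5987805  -0.05187993 -0.09789574]
```

>>> {"name": "servo_tool", "arguments": {
  "increments": [
    [0, 0, 0, 0, 0, 0.05, -1],
    [0, 0, 0, 0, 0, 0.1, -1],
    [0, 0, 0, 0, 0, 0.15, -1],
    [0, 0, 0, 0, 0, 0.15, -1],
    [0, 0, 0, 0, 0, 0.15, -1],
    [0, 0, 0, 0, 0, 0.15, -1]
  ]
}}

```text
clock: 16.32
eef_pos: [0.579, -0.0513, 0.1262]
tcp_rot: [2.979, 0.995, 0.003]
ft_force: [0.2, -4.0, 6.1]
grip_width: 0.426
grip_force: 60.7
```

```bash
python3 q.py
```

```text
16.325 0.817972849712752 -0.10357026709243655 [-0.51763778  0.06174719 -0.12575588]
```

>>> {"name": "servo_tool", "arguments": {
  "increments": [
    [0, 0, 0, 0, 0, 0.05, -1],
    [0, 0, 0, 0, 0, 0.1, -1],
    [0, 0, 0, 0, 0, 0.15, -1],
    [0, 0, 0, 0, 0, 0.15, -1],
    [0, 0, 0, 0, 0, 0.15, -1],
    [0, 0, 0, 0, 0, 0.15, -1]
  ]
}}

```text
clock: 17.08
eef_pos: [0.5789, -0.0512, 0.1262]
tcp_rot: [3.016, 0.877, 0.002]
ft_force: [0.1, -2.8, 7.6]
grip_width: 0.428
grip_force: 60.7
```

```bash
python3 q.py
```

```text
17.075 0.8964673792386229 -0.10288185440003872 [-0.42076303  0.03452296 -0.14226986]
```

>>> {"name": "servo_tool", "arguments": {
  "increments": [
    [0, 0, 0, 0, 0, 0.05, -1],
    [0, 0, 0, 0, 0, 0.1, -1],
    [0, 0, 0, 0, 0, 0.15, -1],
    [0, 0, 0, 0, 0, 0.15, -1],
    [0, 0, 0, 0, 0, 0.15, -1],
    [0, 0, 0, 0, 0, 0.15, -1]
  ]
}}

```text
clock: 17.82
eef_pos: [0.5789, -0.0511, 0.1262]
tcp_rot: [3.048, 0.758, 0.002]
ft_force: [-0.8, -3.2, 5.5]
grip_width: 0.43
grip_force: 60.8
```

```bash
python3 q.py
```

```text
17.825 0.9748414225936611 0.032094125635921955 [-0.35471689  0.09686655 -0.00345819]
```

```bash
python3 mz.py
```

```text
17.825 [ 0.5789 -0.0511  0.1262] phi 27.94910171373613 q6 0.9748414225936611 F [-0.7973 -3.1555  5.518 ] M [-0.3547  0.0969 -0.0035]
[[-0.0883  0.0024 -0.0317 -0.0224 -0.0466]
 [ 0.0321  0.0321  0.0321  0.0321  0.0321]] mean [-0.0373  0.0321  0.0368] index 189.15903
```

>>> {"name": "servo_tool", "arguments": {
  "increments": [
    [0, 0, 0, 0, 0, 0.01, -1],
    [0, 0, 0, 0, 0, 0.02, -1],
    [0, 0, 0, 0, 0, 0.02, -1],
    [0, 0, 0, 0, 0, 0.02, -1],
    [0, 0, 0, 0, 0, 0.02, -1]
  ]
}}

```text
clock: 18.7
eef_pos: [0.5789, -0.0511, 0.1262]
tcp_rot: [3.052, 0.743, 0.002]
ft_force: [-0.5, -2.7, 7.5]
grip_width: 0.43
grip_force: 60.8
```

```bash
python3 mz.py
```

```text
18.7 [ 0.5789 -0.0511  0.1262] phi 27.370115991887847 q6 0.9850594009855685 F [-0.5271 -2.7069  7.5091] M [-0.3196  0.0903  0.1483]
[[-0.1638 -0.1476 -0.1469 -0.1883 -0.2114]
 [ 0.1617  0.1617  0.1618  0.1618  0.1618]] mean [-0.1716  0.1618  0.171 ] index 188.58505
```

>>> {"name": "servo_tool", "arguments": {
  "increments": [
    [0, 0, 0, 0, 0, 0.007, -1],
    [0, 0, 0, 0, 0, 0.014, -1],
    [0, 0, 0, 0, 0, 0.02, -1],
    [0, 0, 0, 0, 0, 0.02, -1],
    [0, 0, 0, 0, 0, 0.02, -1]
  ]
}}

```text
clock: 19.58
eef_pos: [0.5789, -0.051, 0.1262]
tcp_rot: [3.055, 0.727, 0.002]
ft_force: [-1.1, -3.0, 7.0]
grip_width: 0.431
grip_force: 60.8
```

```bash
python3 mz.py
```

```text
19.575 [ 0.5789 -0.051   0.1262] phi 26.778755502855237 q6 0.9954261640950879 F [-1.1206 -2.9877  7.0167] M [-0.2666  0.113   0.2164]
[[-0.2379 -0.2377 -0.1753 -0.2055 -0.2226]
 [ 0.2156  0.2155  0.2156  0.2156  0.2155]] mean [-0.2158  0.2156  0.2153] index 187.9886
```

>>> {"name": "servo_tool", "arguments": {
  "increments": [
    [0, 0, 0, 0, 0, 0, -0.2],
    [0, 0, 0, 0, 0, 0, 0.2],
    [0, 0, 0, 0, 0, 0, 0.6],
    [0, 0, 0, 0, 0, 0, 1],
    [0, 0, 0, 0, 0, 0, 1],
    [0, 0, 0, 0, 0, 0, 1],
    [0, 0, 0, 0, 0, 0, 1],
    [0, 0, -0.06, 0, 0, 0, 1],
    [0, 0, -0.14, 0, 0, 0, 1],
    [0, 0, -0.2, 0, 0, 0, 1],
    [0, 0, -0.2, 0, 0, 0, 1],
    [0, 0, -0.2, 0, 0, 0, 1]
  ]
}}

```text
clock: 21.32
eef_pos: [0.5777, -0.0507, 0.2246]
tcp_rot: [-3.056, -0.727, 0.001]
ft_force: [0.8, 0.0, -0.1]
grip_width: 1.0
grip_force: 0.0
```

```bash
python3 mz.py
```

```text
21.325 [ 0.5777 -0.0507  0.2246] phi 26.74739453241221 q6 0.9958513772235471 F [ 0.7731  0.0225 -0.1151] M [-0.0239 -0.0652  0.0444]
[[-0.0211  0.0216 -0.058   0.0017  0.0375]
 [ 0.      0.     -0.     -0.     -0.    ]] mean [-0.0037 -0.      0.0037] index 190.3038
```

>>> {"name": "servo_tool", "arguments": {
  "increments": [
    [-0.01, 0.05, 0, 0, 0, 0.1, 1],
    [-0.03, 0.13, 0, 0, 0, 0.25, 1],
    [-0.04, 0.22, 0, 0, 0, 0.34, 1],
    [-0.055, 0.3, 0, 0, 0, 0.34, 1],
    [-0.06, 0.335, 0, 0, 0, 0.34, 1],
    [-0.06, 0.335, 0, 0, 0, 0.34, 1],
    [-0.06, 0.335, 0, 0, 0, 0.34, 1],
    [-0.06, 0.335, 0, 0, 0, 0.34, 1]
  ]
}}

```text
clock: 22.58
eef_pos: [0.6266, -0.2125, 0.2253]
tcp_rot: [-3.108, -0.454, 0.001]
ft_force: [-0.2, -0.2, 0.2]
grip_width: 0.999
grip_force: 0.0
```

```bash
python3 st.py
python3 - <<'E'
from h import *
c=shot("wrist"); save(c,"w5.png")
for k in nets.place_of(c,"bolt_grip")[:2]: print(k["conf"],k["uv"],on_z(c,k["uv"],.128)[0])
E
```

```text
22.575 [ 0.6266 -0.2125  0.2253] phi 16.62453532721464 tilt [-0.0004  0.0003] q6 0.9355156250867424 F [-0.1943 -0.2383  0.1734] M [ 0.0034  0.041  -0.0261] 0.9990947170278538 0.0
index (np.float32(190.1572), 4345, np.float32(-8.501999), np.float32(-0.26862717))
0.72 [321.2, 200.5] [ 0.62578888 -0.21296165  0.128     ]
```

View pics/w5.png

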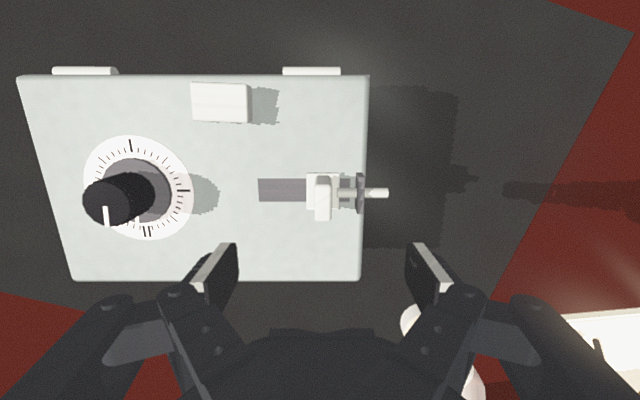

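Run:
```python
from h import *
np.set_printoptions(precision=1,suppress=True,linewidth=200)
c=shot("wrist"); z=c["z_map"]
vv,uu=np.mgrid[165:225:2,290:400:2]; uv=np.c_[uu.ravel(),vv.ravel()]
d=cv2.undistortPoints(uv.astype(float).reshape(-1,1,2),c["K"],c["D"]).reshape(-1,2)
dz=z[vv.ravel(),uu.ravel()]; P=np.c_[d*dz[:,None],dz]@c["T"][:3,:3].T+c["T"][:3,3]
a=np.radians(16.6); o=np.array([.5788,-.0511]); q=P[:,:2]-o
X=q@[np.cos(a),np.sin(a)]*1e3; Y=q@[-np.sin(a),np.cos(a)]*1e3+60; Z=P[:,2]*1e3-100
m=Z>4
for y in range(-180,-95,5):
    k=m&(Y>=y)&(Y<y+5)
    if k.any(): print(y,k.sum(),"x",X[k].min(),X[k].max(),"z",Z[k].min(),np.median(Z[k]),Z[k].max())
```

```text
-170 6 x -3.316467501907196 4.756611451697671 z 10.906750035584977 13.362862578396658 13.688198684576165
-165 15 x -3.398656669678802 4.763018603511864 z 10.635589874065403 13.401251829255258 14.122402444144782
-160 14 x -3.351298315569205 4.786147528748283 z 10.553818205356308 13.533078689325762 15.107922117206883
-155 15 x -3.536070983226582 4.710867669486467 z 10.183220922497767 12.983273997606773 14.674603814444282
-150 17 x -3.263146923462331 17.397915956133605 z 4.878029564118293 13.295167052381132 19.62563435252416
-145 67 x -15.512135611068548 17.809871874137457 z 5.62791040156263 19.125212381278047 21.073382808666167
-140 23 x -14.680618167608019 16.166416242634856 z 7.603289208666908 13.244264910832229 17.49959214028594
-135 15 x -3.5483740569432713 4.549462051426232 z 10.136692543791241 12.914704374705849 14.354783820783297
-130 14 x -3.1429224614757643 4.542896493083763 z 11.273063995889046 12.882306881094422 13.984269528832115
-125 53 x -14.4935381839549 17.79066115172356 z 4.624746442362806 6.27788317806278 14.54532787801763
-120 43 x -14.0969606695231 17.625196365960615 z 4.320090580094558 7.177356239052173 42.25810698512021
-115 72 x -14.786950373357257 17.55947005447181 z 4.8676012252182375 41.971421950602775 43.76554981575919
-110 86 x -15.229455130561915 70.90851522475701 z 4.8969953903542915 42.19966850486884 254.43715427970835
-105 64 x -12.554414212691123 17.86941557572197 z 5.110132387566495 39.35518730012295 42.6797090296007
-100 46 x -14.845277247795218 17.61095140382949 z 4.822983441393788 6.242133800801511 7.582068598094551
```

>>> {"name": "servo_tool", "arguments": {
  "increments": [
    [0, 0.002, 0.06, 0, 0, 0, 1],
    [0, 0.002, 0.12, 0, 0, 0, 1],
    [0, 0.002, 0.16, 0, 0, 0, 1],
    [0, 0.002, 0.18, 0, 0, 0, 1],
    [0, 0.002, 0.18, 0, 0, 0, 1],
    [0, 0.002, 0.18, 0, 0, 0, 1]
  ]
}}

```text
clock: 23.52
eef_pos: [0.6278, -0.2151, 0.1363]
tcp_rot: [3.108, 0.452, 0.002]
ft_force: [0.4, -0.5, 0.2]
grip_width: 0.999
grip_force: 0.0
```

>>> {"name": "servo_tool", "arguments": {
  "increments": [
    [0, 0, 0, 0, 0, 0, 0.2],
    [0, 0, 0, 0, 0, 0, -0.4],
    [0, 0, 0, 0, 0, 0, -1],
    [0, 0, 0, 0, 0, 0, -1],
    [0, 0, 0, 0, 0, 0, -1],
    [0, 0, 0, 0, 0, 0, -1],
    [0, 0, 0, 0, 0, 0, -1],
    [0, 0, 0, 0, 0, 0, -1],
    [0, 0, 0, 0, 0, 0, -1],
    [0, 0, 0, 0, 0, 0, -1],
    [0, 0, 0, 0, 0, 0, -1]
  ]
}}

```text
clock: 24.9
eef_pos: [0.6269, -0.214, 0.1357]
tcp_rot: [-3.108, -0.452, 0.001]
ft_force: [-2.5, 5.4, 4.3]
grip_width: 0.149
grip_force: 59.2
```

>>> {"name": "servo_tool", "arguments": {
  "increments": [
    [0, -0.01, 0, 0, 0, 0, -1],
    [0, -0.02, 0, 0, 0, 0, -1],
    [0, -0.03, 0, 0, 0, 0, -1],
    [0, -0.04, 0, 0, 0, 0, -1],
    [0, -0.05, 0, 0, 0, 0, -1],
    [0, -0.06, 0, 0, 0, 0, -1],
    [0, -0.066, 0, 0, 0, 0, -1],
    [0, -0.066, 0, 0, 0, 0, -1],
    [0, -0.066, 0, 0, 0, 0, -1]
  ]
}}

```text
clock: 26.02
eef_pos: [0.6176, -0.1828, 0.1357]
tcp_rot: [-3.109, -0.452, 0.0]
ft_force: [-0.9, -3.3, 6.1]
grip_width: 0.149
grip_force: 59.6
```

>>> {"name": "servo_tool", "arguments": {
  "increments": [
    [0, -0.002, 0, 0, 0, 0, -1],
    [0, -0.003, 0, 0, 0, 0, -1],
    [0, -0.004, 0, 0, 0, 0, -1],
    [0, -0.005, 0, 0, 0, 0, -1],
    [0, -0.006, 0, 0, 0, 0, -1],
    [0, -0.006, 0, 0, 0, 0, -1],
    [0, -0.006, 0, 0, 0, 0, -1]
  ]
}}

```text
clock: 26.9
eef_pos: [0.6169, -0.1804, 0.1357]
tcp_rot: [3.109, 0.452, 0.0]
ft_force: [-2.1, -3.8, 6.1]
grip_width: 0.148
grip_force: 59.5
```

>>> {"name": "servo_tool", "arguments": {
  "increments": [
    [0, -0.001, 0, 0, 0, 0, -1],
    [0, -0.002, 0, 0, 0, 0, -1],
    [0, -0.003, 0, 0, 0, 0, -1],
    [0, -0.003, 0, 0, 0, 0, -1],
    [0, -0.003, 0, 0, 0, 0, -1]
  ]
}}

```text
clock: 27.52
eef_pos: [0.6169, -0.1802, 0.1357]
tcp_rot: [3.107, 0.452, 0.002]
ft_force: [-0.5, -10.3, 2.8]
grip_width: 0.147
grip_force: 59.2
```

>>> {"name": "servo_tool", "arguments": {
  "increments": [
    [0, 0, 0, 0, 0, 0, -0.5],
    [0, 0, 0, 0, 0, 0, 0.2],
    [0, 0, 0, 0, 0, 0, 1],
    [0, 0, 0, 0, 0, 0, 1],
    [0, 0, 0, 0, 0, 0, 1],
    [0, 0, 0, 0, 0, 0, 1],
    [0, 0, 0, 0, 0, 0, 1],
    [0, 0, 0, 0, 0, 0, 1],
    [0, 0, -0.06, 0, 0, 0, 1],
    [0, 0, -0.14, 0, 0, 0, 1],
    [0, 0, -0.2, 0, 0, 0, 1],
    [0, 0, -0.2, 0, 0, 0, 1],
    [0, 0, -0.2, 0, 0, 0, 1]
  ]
}}

```text
clock: 29.15
eef_pos: [0.6159, -0.1787, 0.2346]
tcp_rot: [-3.108, -0.452, 0.002]
ft_force: [-0.1, -0.4, -1.1]
grip_width: 1.001
grip_force: 0.0
```

```bash
python3 st.py
python3 - <<'E'
from h import *
c=shot("wrist"); save(c,"w6.png")
a=np.radians(16.6); o=np.array([.5788,-.0511])
for k in nets.place_of(c,"bolt_grip")[:2]:
    p=on_z(c,k["uv"],.128)[0]; print(k["conf"],k["uv"],p,"safe y",(p[:2]-o)@[-np.sin(a),np.cos(a)]+.06)
for k in nets.place_of(c,"gauge_block")[:1]: print(k["conf"],on_z(c,k["uv"],.1)[0])
E
```

```text
29.15 [ 0.6159 -0.1787  0.2346] phi 16.547975436506793 tilt [-0.0011  0.0003] q6 0.9809896602263156 F [-0.0805 -0.3556 -1.0666] M [ 0.0032  0.0066 -0.0341] 1.0007879904361479 0.0
index (np.float32(189.93387), 4294, np.float32(-8.465155), np.float32(-0.4377327))
0.6 [324.2, 196.4] [ 0.61622692 -0.18108111  0.128     ] safe y -0.075256267022311
0.82 [ 0.6759114  -0.11420289  0.1       ]
```

View pics/w6.png

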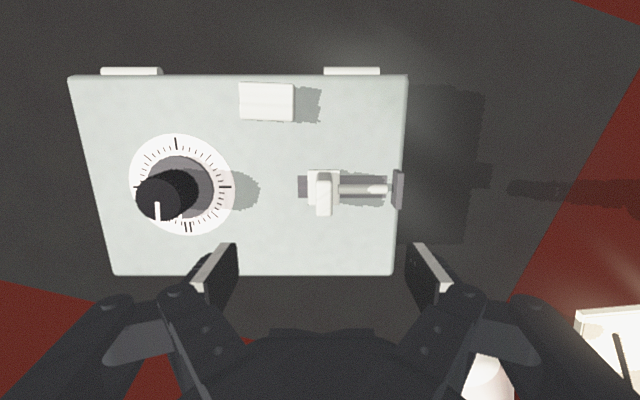

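The picture shows the bolt handle at (324,196), which puts it at safe y = −75 mm, fully open. The gauge block at (266,100) hasn't moved, and the dial is still at its stop. The gripper is clear of everything.

```bash
python3 -c "
from rig import bot
print(bot.job_done())"
```

```text
the job is handed in; nothing more can be done
None
```

I turned the dial left to 10 and let it rest there. I then turned it right to firm contact with the inner stop (0.12 to 0.17 N m beyond friction), slid the bolt fully open (35 mm) and let go. The gauge block stayed where it was; I didn't re-check the bottle, beaker and mouse, but nothing came near them. I handed the job in at about 29 s, and no verdict was returned.

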